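# Photograph the inside of a control housing

### The job

The grey metal control housing lies open side down: turn it over for its photograph by standing it on one end or side, letting go, taking it again from the opposite side, and laying it open side up in the middle of the light pad, its long side in line with the pad's long side. Then work the two-stage camera release: press it to its halfway stop, pause there for a second so that the camera can focus, then press it fully down and let it come up again. Do not drop or topple the housing, and leave the tweezers, spool and mug where they are.

Things in the scene. Friction and masses are not known exactly. Their poses are not given: they have to be found in the camera images.
- housing: grey cast-metal box, 90 mm long (its y) x 52 mm wide (x) x 56 mm high (z), 0.2 to 0.42 kg, flat outer faces, 4 mm walls, one 52 x 90 side open, circuit board inside. Origin: centre of the open side; z points from open to closed side: up at the start (open side on the table), down at the end. Stands firmly on any outer face. On the left or the right, the release opposite
- housing_mid (a point): centre of the housing's volume, 28 mm from the open side; the place to grip it, across its 52 mm width; its axes are the housing's. Gripped there by a tool leaning 45 degrees along its length, the housing reaches 52 mm back along the tool from this point
- pad: photo light pad between housing and release: grey slab with white face, 200 mm long (its y) x 140 mm wide (x) x 8 mm thick, fixed. Origin: centre of its underside; z up. Fixed equipment stands well beyond it (from x = 0.70 m on: fan 210 mm, camera 310 mm, clear case 50 mm tall) and out to the sides (|y| above 0.45 m: iron cradle 60 mm, vice 140 mm tall)
- release: wireless two-stage camera release: black block 90 x 90 x 40 mm, fixed to the table, with a 38 mm round grey button on a wider aluminium plunger at its middle. Origin: centre of its underside
- release_top (a point): centre of the button's top face, 68 mm above the table when at rest; it is pressed straight down (world -z) and goes 6 mm to the halfway stop, 6 mm more to the bottom
- release_half (a joint): travel of the first stage in m: 0 at rest, 0.006 at the halfway stop; a light spring, 1 N at first and 3 N at the stop
- release_full (a joint): travel of the second stage in m: 0 until the press exceeds about 10 N, 0.006 fully down at about 14 N; springs back
- tweezers: steel tweezers, 130 mm long, 6 mm high, lying loose just beyond the pad; origin near their middle; to be left alone
- spool: black solder-wire spool, 60 mm across, 42 mm high, loose, beyond the pad to the left; origin under its middle; to be left alone
- mug: blue ceramic mug, 76 mm across, 85 mm high, loose, beyond the pad to the right; origin under its middle; to be left alone

How it is judged:
By the outcome, as a careful person would: the job done as asked, in the order asked, and still so for the second after the job is handed in, with the robot touching nothing.
It also fails if it takes over 72 s, if anything falls off the work surface, if the arm or the gripper's body presses on something with over 40 N, if the wrist force passes 120 N, or if a joint passes its speed limit or range.

### The arm

A 6-joint arm with a two-finger parallel gripper is mounted at the origin on the work surface. World frame = base frame: x ahead of the robot, y to its left, z up, the work surface at z = 0. Lengths are in m, angles in rad, forces in N, time in s.
With the tool pointing down it reaches from about 0.375 to 0.9 m from the base axis. Payload 3.1 kg.
Tool frame: the origin (TCP) lies between the finger pads; the fingertips stand robot.finger_overhang ahead of it and the grasp point (between the pads) lies 3 mm ahead of it (robot.finger_overhang is the distance from the TCP to the fingertips, in m); z points along the fingers, y is the line along which they close (so a half turn about z gives the same grasp; the last joint's range is limited). The gripper opens to 87 mm and grips with 3 to 60 N. Pads are 19 mm wide; open, the fingers measure 117 mm over their backs; the gripper's body (75 mm by 190 mm) begins 51 mm behind the grasp point.
Start: joints at [1.062, 0.527, 1.433, -0, 1.181, -0.178], TCP at [0.202, 0.591, 0.245] pointing down, gripper open.
Joint ranges: [-3.08, 3.08], [-0.75, 2.2], [0.22, 2.44], [-1.43, 4.57], [0, 2.65], [-2.85, 2.85]. Speed limits (rad/s): [2.79, 2.79, 3.14, 3.14, 3.14, 3.14].

### API

Orientations are given as a unit quaternion [x, y, z, w].
In Python, from rig import get_obs, vision, hand_in, nets, robot gives the robot as it stands.
- The arm moves only by the tool apply_moves, never from a script. Its argument "series" is a list of rows, each an object with "offset": the shift along the world's x, y, z in cm, a list of three; "rot": the turn, a rotation vector about the world's x, y, z in degrees, a list of three. A call has 1 to 20 rows; each row is the pose to reach, as a shift and turn from the pose commanded when the call began; what a row does not reach only later rows make up. A row lasts 1/10 s, in which the tool goes at most 50 mm and 8.59 degrees, less where a joint would pass 70% of its speed; a pose out of reach is approached as far as the arm can. A call with a gripper value outside its range is refused whole. "hand" is the opening, from 0 (shut) to 1 (fully open), set as the call begins (left out, the last holds). The fingers move at their own pace and stop on an object; "newtons" is the grip in N (left out, the last holds). Time passes only in rows, so rows that repeat a pose let the fingers close. It gives the time, the measured TCP pose, the force, the opening and the grip force at its end, in the units of the state.
- get_obs(): the state, without advancing time (a new reading comes with each control period).
- vision.camera(name): name is "scene" or "top"; returns the picture (400x640x3 uint8, red, green, blue); there is no depth.
- vision.calibration(name): a dict with "K" (3x3 intrinsics, pixels), "R" (3x3) and "t" (3): a world point X has camera coordinates R X + t. Camera axes: x right, y down, z forward; pixel columns grow to the right and rows downward; lengths in m; the calibration is good to about 2 mm. A picture is of the moment at which its call begins. calibration takes no time and is no camera call.
- hand_in(): hands the job in; it is judged then, once.
Trained networks look in the newest picture that a camera, given by its name, has taken for a name from the list of things; names that differ only in an ending like _2 or _b are one class to them, and where a whole thing is asked for, a point or a joint stands for the part that bears it (a point fixed in the world has none). Each returns a list of dicts, best first, with "conf" (0 to 1); they miss things now and then, are a little off and sometimes report something else, mostly with a low value. They report only what shows in the picture. A call takes as long as a camera call.
- nets.search_frame(camera, query): "centre" ([x, y, z] in m, in world coordinates, good to about 4 mm: the middle of the surface that is visible of it).
- nets.spot_point(camera, query): "centre" ([x, y, z] in m, in world coordinates, good to about 4 mm: a listed point, or the origin of a listed thing).
The state is a dict: "time": time; "q": joint angles; "joint_velocities": joint speeds; "joint_torque": joint torques, N m; "position": TCP position; "tool_rot": TCP orientation; "ft_force": force on the tool from outside, world axes, zero at the start; "moment": the same for the moment, N m; "grip_width": finger opening in m; "grip_force": force on a finger pad.
Only numpy, scipy, OpenCV 4.12 (cv2) and the standard library are available. Lean on these libraries where they do the work, as an engineer would, in place of code of your own. Each camera call takes 0.05 s, during which the arm holds its last target. There are 200 camera calls.

## Working session

There is one attempt and no reset: what is moved stays moved. The work goes in short steps, Python scripts to look and compute and a tool call to move; the robot and the scene stay as the last step left them, time stands still between calls to the robot, and variables do not carry over. Pictures are saved under pics/ and viewed, at most 10 in all, crops included, and the job is handed in when it is done.

Besides the shell and the picture viewer there is one more tool, called as a command line: name --argument value ..., lists and objects as JSON in quotes. apply_moves: Moves the arm, as the interface text tells. Its arguments: {"type":"object","properties":{"series":{"type":"array"},"hand":{"type":"number"},"newtons":{"type":"number"}},"required":["series"]}

```bash
mkdir -p pics
cat > look.py <<'E'
import sys,cv2
from rig import get_obs, vision, nets, robot
def look(tag,cams=("top","scene"),qs=()):
    for c in cams:
        cv2.imwrite(f"pics/{tag}_{c}.png",vision.camera(c)[:,:,::-1])
        for q in qs:
            print(c,q,[([round(float(v),4) for v in d["centre"]],round(d["conf"],2)) for d in nets.spot_point(c,q)][:2])
E
python3 - <<'E'
from look import *
print(robot, getattr(robot,'finger_overhang',None))
look("a",qs=("housing","housing_mid","pad","release_top","tweezers","spool","mug"))
for c in("top","scene"):
    k=vision.calibration(c);print(k)
print(get_obs())
E
```

```text
<Robot object at 0x7f12476bc050> 0.022
top housing [([0.4637, 0.2771, -0.0032], 0.7)]
top housing_mid [([0.4614, 0.2739, 0.0272], 0.88), ([0.7414, -0.1962, 0.0007], 0.43)]
top pad [([0.5627, 0.009, -0.0066], 0.68)]
top release_top [([0.5014, -0.3054, 0.0706], 0.57)]
top tweezers [([0.6958, 0.0055, 0.006], 0.48)]
top spool [([0.6721, 0.1918, -0.0006], 0.91)]
top mug [([0.7393, -0.1915, 0.0008], 0.91)]
scene housing [([0.4607, 0.2761, 0.0017], 0.77)]
scene housing_mid [([0.461, 0.2769, 0.0257], 0.91)]
scene pad [([0.5636, 0.009, -0.0014], 0.8)]
scene release_top [([0.5031, -0.3088, 0.0682], 0.71)]
scene tweezers [([0.6941, 0.0055, -0.0025], 0.71)]
scene spool [([0.672, 0.1917, -0.0004], 0.93)]
scene mug [([0.7423, -0.1935, 0.0012], 0.95)]
{'K': array([[397.14141056,   0.        , 319.83278264],
       [  0.        , 397.14141056, 196.38650901],
       [  0.        ,   0.        ,   1.        ]]), 'R': array([[-0.02587202, -0.99962387,  0.00909737],
       [-0.98114624,  0.02364813, -0.19181454],
       [ 0.19152726, -0.01388848, -0.98138903]]), 't': array([0.01376422, 0.61244713, 
[... 376 characters left out ...]
)}
{'time': 0.8, 'q': array([ 1.06248893e+00,  5.27447763e-01,  1.43267941e+00, -2.88084898e-05,
        1.18136591e+00, -1.78493759e-01]), 'joint_velocities': array([-0.00078318,  0.00071562,  0.00156308,  0.00116236, -0.00066095,
        0.00063016]), 'joint_torque': array([-1.76834760e-04, -4.39942539e+01, -1.76974690e+01,  6.35080738e-02,
        5.04326262e-02, -2.68285788e-05]), 'position': array([0.20239143, 0.59132079, 0.2445871 ]), 'tool_rot': array([1.64155019e-01, 9.86434553e-01, 4.23922987e-05, 2.93103968e-05]), 'ft_force': array([-0.06880425, -0.0491694 , -0.08995969]), 'moment': array([-0.02615341, -0.02431461, -0.0257787 ]), 'grip_force': 0.0, 'grip_width': 0.0872323409120457}
```

View pics/a_top.png

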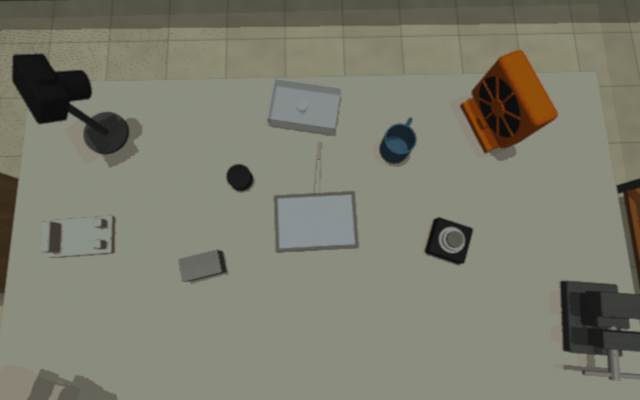

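View pics/a_scene.png

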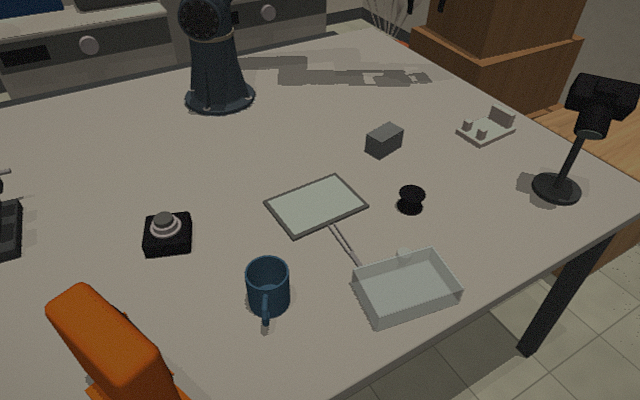

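The top view shows the housing at about px (202,265), the pad at (316,221) and the release button at (454,239). The spool (239,177), mug (398,142) and tweezers (318,170) lie beyond the pad. Next I need the yaws of the housing and pad.

```bash
cat > geo.py <<'E'
import numpy as np,cv2
from rig import vision
from scipy.optimize import minimize
from scipy.spatial.transform import Rotation as Ro
def proj(c,X):
    k=vision.calibration(c);Y=np.asarray(X)@k["R"].T+k["t"];p=Y@k["K"].T;return p[:,:2]/p[:,2:]
def box(c,dims,pos,yaw,z0=0.):
    h=np.array(dims)/2
    P=np.array([[sx*h[0],sy*h[1],(1+s)*h[2]] for sx in(-1,1) for sy in(-1,1) for s in(-1,1)])
    P=P@Ro.from_euler('z',yaw,degrees=True).as_matrix().T+[pos[0],pos[1],z0]
    return cv2.convexHull(proj(c,P).astype(np.float32))[:,0]
def fit(imgs,dims,pos,yaw,z0=0.,span=6):
    """fit silhouette: maximise mean gradient across the hull edges, in all cameras"""
    G={}
    for c,im in imgs.items():
        g=cv2.GaussianBlur(im.astype(np.float32),(0,0),1.0)
        G[c]=np.sqrt(sum(cv2.Sobel(g[:,:,i],-1,1,0)**2+cv2.Sobel(g[:,:,i],-1,0,1)**2 for i in range(3)))
    def cost(v):
        s=0
        for c in imgs:
            H=box(c,dims,v[:2]/1e3,v[2],z0);n=len(H)
            t=np.linspace(0,1,30)[:,None]
            L=np.vstack([H[i]*(1-t)+H[(i+1)%n]*t for i in range(n)]).astype(np.float32)
            s-=cv2.remap(G[c],L[:,:1],L[:,1:],cv2.INTER_LINEAR).mean()
        return s
    best=None
    for y in np.arange(yaw-15,yaw+16,5):
      for dx in(-4,0,4):
        for dy in (-4,0,4):
          r=minimize(cost,[pos[0]*1e3+dx,pos[1]*1e3+dy,y],method="Nelder-Mead",options=dict(initial_simplex=np.array([pos[0]*1e3+dx,pos[1]*1e3+dy,y])+np.array([[0,0,0],[3,0,0],[0,3,0],[0,0,3]])))
          if best is None or r.fun<best.fun:best=r
    return best.x.round(2),best.fun
E
python3 - <<'E'
from geo import *
I={c:cv2.imread(f"pics/a_{c}.png") for c in("top","scene")}
for cs in(("top",),("scene",),("top","scene")):
    J={c:I[c] for c in cs}
    print(cs,"housing",fit(J,(.052,.09,.056),(.461,.276),10),"pad",fit(J,(.14,.2,.008),(.563,.009),2))
V=[]
for c in I:
    im=I[c].copy()
    x=fit(I,(.052,.09,.056),(.461,.276),10)[0]; y=fit(I,(.14,.2,.008),(.563,.009),2)[0]
    for H in(box(c,(.052,.09,.056),x[:2]/1e3,x[2]),box(c,(.14,.2,.008),y[:2]/1e3,y[2])):
        cv2.polylines(im,[np.round(H*16).astype(int)],True,(0,0,255),1,shift=4)
    r=(slice(150,300),slice(160,380)) if c=="top" else (slice(100,250),slice(230,450))
    V.append(cv2.resize(im[r],None,fx=1.8*2,fy=1.8*2)[:, :])
o=np.vstack(V); o=cv2.resize(o,None,fx=.55,fy=.55); cv2.imwrite("pics/fit.png",o);print(o.shape)
E
```

```text
Traceback (most recent call last):
  File "geo.py", line 30, in fit
    r=minimize(cost,[pos[0]*1e3+dx,pos[1]*1e3+dy,y],method="Nelder-Mead",options=dict(initial_simplex=np.array([pos[0]*1e3+dx,pos[1]*1e3+dy,y])+np.array([[0,0,0],[3,0,0],[0,3,0],[0,0,3]])))
  File "geo.py", line 21, in cost
    H=box(c,dims,v[:2]/1e3,v[2],z0);n=len(H)
  File "geo.py", line 11, in box
    return cv2.convexHull(proj(c,P).astype(np.float32))[:,0]
                          ~~~~^^^^^
  File "geo.py", line 6, in proj
    k=vision.calibration(c);Y=np.asarray(X)@k["R"].T+k["t"];p=Y@k["K"].T;return p[:,:2]/p[:,2:]
ValueError: time passes only in moves, steps and waits
```

```bash
sed -i 's/^def proj/CAL={c:vision.calibration(c) for c in("top","scene")}\ndef proj/; s/k=vision.calibration(c);/k=CAL[c];/' geo.py
cat > fitnow.py <<'E'
from geo import *
I={c:cv2.imread(f"pics/a_{c}.png") for c in("top","scene")}
for cs in(("top",),("scene",),("top","scene")):
    J={c:I[c] for c in cs}
    x=fit(J,(.052,.09,.056),(.461,.276),10); y=fit(J,(.14,.2,.008),(.563,.009),2)
    print(cs,"housing",x,"pad",y)
x=x[0];y=y[0];V=[]
for c in I:
    im=I[c].copy()
    for H in(box(c,(.052,.09,.056),x[:2]/1e3,x[2]),box(c,(.14,.2,.008),y[:2]/1e3,y[2])):
        cv2.polylines(im,[np.round(H*16).astype(int)],True,(0,0,255),1,shift=4)
    r=(slice(170,300),slice(160,380)) if c=="top" else (slice(110,240),slice(230,450))
    V.append(cv2.resize(im[r],None,fx=2.2,fy=2.2))
cv2.imwrite("pics/fit.png",np.vstack(V))
E
python3 fitnow.py; python3 -c "
from rig import get_obs;print(get_obs()['time'])"
```

```text
('top',) housing (array([459.89, 273.83,  12.82]), np.float64(-211.6953582763672)) pad (array([562.79,  10.16,   1.9 ]), np.float64(-173.57550048828125))
('scene',) housing (array([461.76, 275.63,  13.33]), np.float64(-309.37420654296875)) pad (array([562.57,  10.86,   1.66]), np.float64(-276.0489501953125))
('top', 'scene') housing (array([461.05, 275.34,  13.08]), np.float64(-504.74395751953125)) pad (array([562.66,  10.56,   1.8 ]), np.float64(-448.18292236328125))
0.8
```

View pics/fit.png

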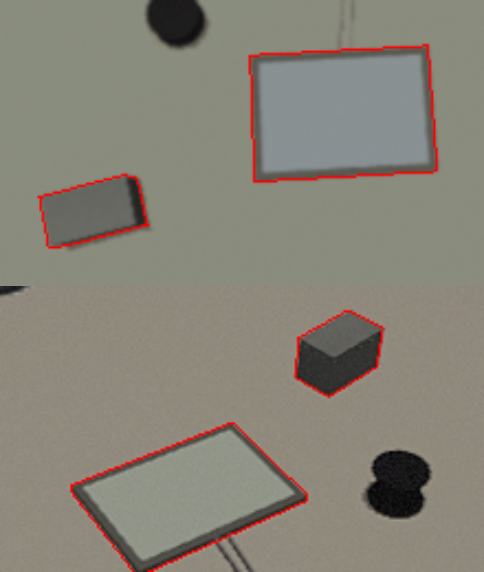

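The red outlines match both objects. That puts the housing at (461, 275) mm with yaw 13.1°, and the pad at (562.7, 10.6) mm with yaw 1.8°.

Plan:
- Grip the housing with the tool tilted -45° about its x axis, lift it, turn it +90° and stand it on its end.
- Re-grip from the other side, turn it another +90° and lay it on the pad.

```bash
cat > to.py <<'E'
import numpy as np
from scipy.spatial.transform import Rotation as Ro
from rig import get_obs
def orient(yaw,th):  # tool y = housing x', leaned th about x'
    Z=Ro.from_euler('z',yaw,degrees=True)
    base=Ro.from_matrix(np.array([[0,1,0],[1,0,0],[0,0,-1.]]).T)  # tool x=y', y=x', z=-z
    return Z*Ro.from_euler('x',th,degrees=True)*base
def to(pos,yaw,th,o=None):
    o=o or get_obs(); R=orient(yaw,th)
    d=R*Ro.from_quat(o["tool_rot"]).inv()
    print("offset",((np.array(pos)-o["position"])*100).round(2),"rot",np.degrees(d.as_rotvec()).round(1),"t",o["time"])
def tcp(mid,yaw,th,back=.010):
    return np.array(mid)-back*orient(yaw,th).as_matrix()[:,2]
E
python3 - <<'E'
from to import *
m=[.461,.2753,.028]
to(tcp(m,13.1,-45,.13),13.1,-45)
print(orient(13.1,-45).as_matrix()[:,2], tcp(m,13.1,-45))
E
```

```text
offset [ 23.78 -22.65 -12.47] rot [-34.8 -31.4 -54.9] t 0.8
[ 0.16026668 -0.68870501 -0.70710678] [0.45939733 0.28218705 0.03507107]
```

apply_moves --series '[{"offset": [12, -11, 0], "rot": [-17, -16, -27]}, {"offset": [12, -11, 0], "rot": [-17, -16, -27]}, {"offset": [12, -11, 0], "rot": [-17, -16, -27]}, {"offset": [12, -11, 0], "rot": [-17, -16, -27]}, {"offset": [23.8, -22.6, -12.5], "rot": [-34.8, -31.4, -54.9]}, {"offset": [23.8, -22.6, -12.5], "rot": [-34.8, -31.4, -54.9]}, {"offset": [23.8, -22.6, -12.5], "rot": [-34.8, -31.4, -54.9]}, {"offset": [23.8, -22.6, -12.5], "rot": [-34.8, -31.4, -54.9]}, {"offset": [23.8, -22.6, -12.5], "rot": [-34.8, -31.4, -54.9]}, {"offset": [23.8, -22.6, -12.5], "rot": [-34.8, -31.4, -54.9]}, {"offset": [23.8, -22.6, -12.5], "rot": [-34.8, -31.4, -54.9]}, {"offset": [23.8, -22.6, -12.5], "rot": [-34.8, -31.4, -54.9]}, {"offset": [23.8, -22.6, -12.5], "rot": [-34.8, -31.4, -54.9]}, {"offset": [23.8, -22.6, -12.5], "rot": [-34.8, -31.4, -54.9]}]' --hand 1

```text
time: 2.2
position: [0.4401, 0.3661, 0.1209]
tool_rot: [0.575, 0.724, -0.237, 0.3]
ft_force: [-0.4, 0.1, -0.6]
grip_width: 0.0869
grip_force: 0.0
```

Run:
```python
from to import *
m=[.461,.2753,.028]
to(tcp(m,13.1,-45,.13),13.1,-45)
to(tcp(m,13.1,-45),13.1,-45);print(get_obs()["q"].round(2))
```

```text
offset [ 0.01 -0.13 -0.1 ] rot [-0.1  0.  -0.1] t 2.2
offset [ 1.93 -8.39 -8.58] rot [-0.1  0.  -0.1] t 2.2
[ 0.8   0.86  1.4  -0.65  1.41  0.85]
```

apply_moves --series '[{"offset": [0.6, -2.8, -2.9], "rot": [0, 0, 0]}, {"offset": [1.2, -5.6, -5.8], "rot": [0, 0, 0]}, {"offset": [1.6, -7.2, -7.4], "rot": [0, 0, 0]}, {"offset": [1.9, -8.4, -8.5], "rot": [0, 0, 0]}, {"offset": [1.9, -8.4, -8.5], "rot": [0, 0, 0]}, {"offset": [1.9, -8.4, -8.5], "rot": [0, 0, 0]}]'

```text
time: 2.8
position: [0.4596, 0.2819, 0.0351]
tool_rot: [0.575, 0.724, -0.238, 0.299]
ft_force: [0.5, 0.8, 0.6]
grip_width: 0.087
grip_force: 0.0
```

apply_moves --series '[{"offset": [0, 0, 0], "rot": [0, 0, 0]}, {"offset": [0, 0, 0], "rot": [0, 0, 0]}, {"offset": [0, 0, 0], "rot": [0, 0, 0]}, {"offset": [0, 0, 0], "rot": [0, 0, 0]}, {"offset": [0, 0, 0], "rot": [0, 0, 0]}, {"offset": [0, 0, 0], "rot": [0, 0, 0]}, {"offset": [0, 0, 0], "rot": [0, 0, 0]}, {"offset": [0, 0, 0], "rot": [0, 0, 0]}]' --hand 0 --newtons 40

```text
time: 3.6
position: [0.4595, 0.2815, 0.0347]
tool_rot: [0.575, 0.724, -0.238, 0.299]
ft_force: [-0.7, 1.4, 1.6]
grip_width: 0.0518
grip_force: 40.0
```

apply_moves --series '[{"offset": [0, 0, 1], "rot": [0, 0, 0]}, {"offset": [0, 0, 3], "rot": [0, 0, 0]}, {"offset": [0, 0, 5], "rot": [0, 0, 0]}, {"offset": [0, 0, 7], "rot": [0, 0, 0]}, {"offset": [0, 0, 9], "rot": [0, 0, 0]}, {"offset": [0, 0, 9], "rot": [3.2, 0.8, 0]}, {"offset": [0, 0, 9], "rot": [9.7, 2.3, 0]}, {"offset": [0, 0, 9], "rot": [16.2, 3.8, 0]}, {"offset": [0, 0, 9], "rot": [22.7, 5.3, 0]}, {"offset": [0, 0, 9], "rot": [29.2, 6.8, 0]}, {"offset": [0, 0, 9], "rot": [35.7, 8.3, 0]}, {"offset": [0, 0, 9], "rot": [42.2, 9.8, 0]}, {"offset": [0, 0, 9], "rot": [48.7, 11.3, 0]}, {"offset": [0, 0, 9], "rot": [55.2, 12.8, 0]}, {"offset": [0, 0, 9], "rot": [61.7, 14.4, 0]}, {"offset": [0, 0, 9], "rot": [68.2, 15.9, 0]}, {"offset": [0, 0, 9], "rot": [74.7, 17.4, 0]}, {"offset": [0, 0, 9], "rot": [81.2, 18.9, 0]}, {"offset": [0, 0, 9], "rot": [87.7, 20.4, 0]}, {"offset": [0, 0, 9], "rot": [87.7, 20.4, 0]}]'

```text
time: 5.6
position: [0.46, 0.279, 0.1229]
tool_rot: [0.576, 0.722, 0.238, -0.3]
ft_force: [-0.3, 0.1, -2.6]
grip_width: 0.0519
grip_force: 40.0
```

Run:
```python
from look import *
from to import *
o=get_obs();print(o["q"].round(2),o["position"],o["ft_force"],o["grip_width"])
to(tcp([.461,.2753,.045],13.1,45),13.1,45)
look("b",qs=("housing","housing_mid"))
import cv2
a=cv2.imread("pics/b_top.png")[180:330,120:320];b=cv2.imread("pics/b_scene.png")[60:210,300:500]
cv2.imwrite("pics/b.png",cv2.resize(np.hstack([a,b]),None,fx=2,fy=2))
```

```text
[-0.05  0.72  1.86  0.9   1.05 -0.94] [0.46003085 0.27898052 0.12286214] [-0.30177637  0.08425531 -2.62336934] 0.051932309723495905
offset [ 0.26 -1.06 -7.08] rot [ 0.  -0.2  0.2] t 5.6
top housing [([0.4515, 0.3125, 0.1133], 0.76)]
top housing_mid [([0.4596, 0.2832, 0.1157], 0.74), ([0.7, 0.0044, 0.0023], 0.3)]
scene housing [([0.4508, 0.3128, 0.1182], 0.63)]
scene housing_mid [([0.4549, 0.2872, 0.1146], 0.88)]
```

View pics/b.png

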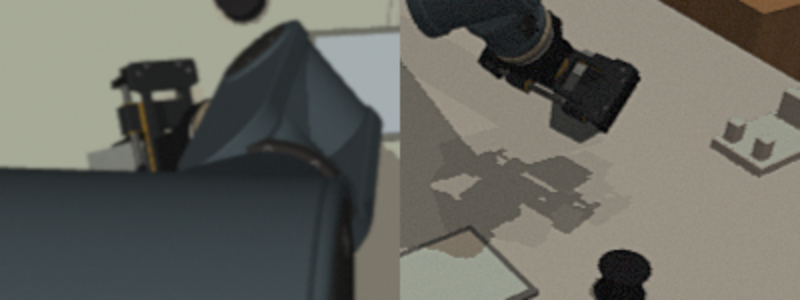

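The crop shows the housing upright in the gripper, open side towards +y, at about (115,160) in the top half. The nets put its mid at z ≈ 0.115 m. I'll lower it to contact.

apply_moves --series '[{"offset": [0, 0, -1.5], "rot": [0, 0, 0]}, {"offset": [0, 0, -3.5], "rot": [0, 0, 0]}, {"offset": [0, 0, -5], "rot": [0, 0, 0]}, {"offset": [0, 0, -6], "rot": [0, 0, 0]}, {"offset": [0, 0, -6.5], "rot": [0, 0, 0]}, {"offset": [0, 0, -6.7], "rot": [0, 0, 0]}, {"offset": [0, 0, -6.7], "rot": [0, 0, 0]}, {"offset": [0, 0, -6.7], "rot": [0, 0, 0]}]'

```text
time: 6.7
position: [0.4596, 0.2813, 0.0579]
tool_rot: [0.574, 0.724, 0.238, -0.3]
ft_force: [0.0, -0.1, -2.6]
grip_width: 0.0521
grip_force: 40.0
```

apply_moves --series '[{"offset": [0, 0, -0.1], "rot": [0, 0, 0]}, {"offset": [0, 0, -0.2], "rot": [0, 0, 0]}, {"offset": [0, 0, -0.2], "rot": [0, 0, 0]}]'

```text
time: 7.0
position: [0.4595, 0.2813, 0.0557]
tool_rot: [0.574, 0.724, 0.238, -0.3]
ft_force: [0.3, 0.1, -2.9]
grip_width: 0.0517
grip_force: 40.0
```

apply_moves --series '[{"offset": [0, 0, -0.1], "rot": [0, 0, 0]}, {"offset": [0, 0, -0.2], "rot": [0, 0, 0]}, {"offset": [0, 0, -0.3], "rot": [0, 0, 0]}, {"offset": [0, 0, -0.3], "rot": [0, 0, 0]}]'

```text
time: 7.4
position: [0.4593, 0.2813, 0.0524]
tool_rot: [0.574, 0.723, 0.238, -0.3]
ft_force: [-0.2, -0.1, -3.8]
grip_width: 0.0517
grip_force: 40.0
```

apply_moves --series '[{"offset": [0, 0, -0.1], "rot": [0, 0, 0]}, {"offset": [0, 0, -0.1], "rot": [0, 0, 0]}]'

```text
time: 7.6
position: [0.4594, 0.2813, 0.0519]
tool_rot: [0.574, 0.723, 0.238, -0.3]
ft_force: [0.4, -1.4, 1.0]
grip_width: 0.0517
grip_force: 40.0
```

apply_moves --series '[{"offset": [0, 0, -0.05], "rot": [0, 0, 0]}, {"offset": [0, 0, -0.05], "rot": [0, 0, 0]}]'

```text
time: 7.8
position: [0.4594, 0.2813, 0.0519]
tool_rot: [0.574, 0.723, 0.239, -0.301]
ft_force: [-0.5, -2.3, 4.7]
grip_width: 0.0518
grip_force: 40.0
```

apply_moves --series '[{"offset": [0, 0, 0], "rot": [0, 0, 0]}, {"offset": [0, 0, 0], "rot": [0, 0, 0]}, {"offset": [0, 0, 0], "rot": [0, 0, 0]}, {"offset": [0, 0, 0], "rot": [0, 0, 0]}, {"offset": [0, 0, 0], "rot": [0, 0, 0]}, {"offset": [0, 0, 0], "rot": [0, 0, 0]}]' --hand 1

```text
time: 8.4
position: [0.4593, 0.2814, 0.051]
tool_rot: [0.574, 0.723, 0.238, -0.3]
ft_force: [-0.2, -0.4, 0.6]
grip_width: 0.0854
grip_force: 0.0
```

apply_moves --series '[{"offset": [0.5, -2, 2], "rot": [0, 0, 0]}, {"offset": [1.2, -5, 5.1], "rot": [0, 0, 0]}, {"offset": [2.1, -9, 9.2], "rot": [0, 0, 0]}, {"offset": [2.1, -9, 14], "rot": [0, 0, 0]}, {"offset": [2.1, -9, 19], "rot": [0, 0, 0]}, {"offset": [2.1, -9, 24], "rot": [0, 0, 0]}, {"offset": [1.5, -5, 26], "rot": [-8, -1.8, 0]}, {"offset": [1.0, -1, 26], "rot": [-16, -3.7, 0]}, {"offset": [0.5, 2, 26], "rot": [-24, -5.6, 0]}, {"offset": [0, 5, 26], "rot": [-32, -7.4, 0]}, {"offset": [-0.5, 8, 26], "rot": [-40, -9.3, 0]}, {"offset": [-1, 11, 26], "rot": [-48, -11.2, 0]}, {"offset": [-2, 13, 26], "rot": [-56, -13, 0]}, {"offset": [-2.2, 14, 25], "rot": [-64, -14.9, 0]}, {"offset": [-2.2, 14, 24], "rot": [-72, -16.8, 0]}, {"offset": [-2.2, 14, 22], "rot": [-80, -18.6, 0]}, {"offset": [-2.2, 14, 20], "rot": [-87.7, -20.4, 0]}, {"offset": [-2.6, 14, 16], "rot": [-87.7, -20.4, 0]}, {"offset": [-2.6, 14, 16], "rot": [-87.7, -20.4, 0]}]'

```text
time: 10.3
position: [0.4298, 0.4197, 0.2046]
tool_rot: [0.571, 0.724, -0.244, 0.298]
ft_force: [-1.3, -0.1, 0.3]
grip_width: 0.087
grip_force: 0.0
```

```bash
cat > c.py <<'E'
from look import *
from to import *
from geo import fit,box
look("c",qs=("housing","housing_mid"))
I={c:cv2.imread(f"pics/c_{c}.png") for c in("top","scene")}
x=fit(I,(.052,.056,.09),(.459,.286),13)
print(x); print("scene",fit({"scene":I["scene"]},(.052,.056,.09),(.459,.286),13))
p=x[0]
for c in I: cv2.polylines(I[c],[np.round(box(c,(.052,.056,.09),p[:2]/1e3,p[2])*16).astype(int)],True,(0,0,255),1,shift=4)
cv2.imwrite("pics/c.png",cv2.resize(np.hstack([I["top"][180:330,120:320],I["scene"][60:210,300:500]]),None,fx=2,fy=2))
print(get_obs()["q"].round(2))
E
python3 c.py
```

```text
top housing [([0.5077, -0.308, 0.0012], 0.7), ([0.4523, 0.3162, 0.0421], 0.6)]
top housing_mid [([0.4583, 0.289, 0.0435], 0.65)]
scene housing [([0.4477, 0.3131, 0.0483], 0.9)]
scene housing_mid [([0.453, 0.2877, 0.0403], 0.96)]
(array([457.57, 288.11,  14.26]), np.float64(-496.1832275390625))
scene (array([458.21, 288.26,  15.08]), np.float64(-284.16632080078125))
[ 0.85  0.79  1.23 -0.61  1.63  0.76]
```

View pics/c.png

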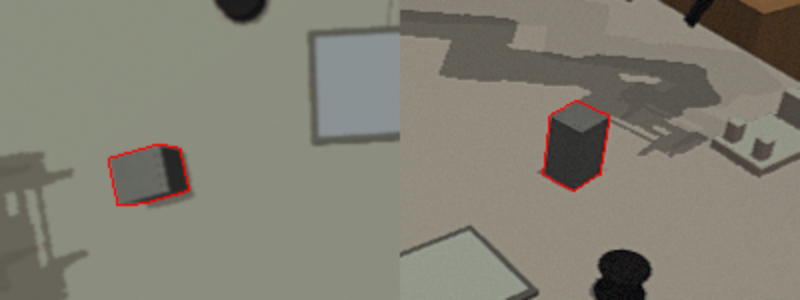

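The housing stands free at (457.6, 288.1) mm, and the outline fits in both views. Next is the re-grip from the open (+y) side.

Run:
```python
from to import *
m=[.4578,.2881,.045]
to(tcp(m,13.3,-45,.11),13.3,-45)
to(tcp(m,13.3,-45),13.3,-45)
```

```text
offset [ 0.53 -5.78 -9.11] rot [-0.2  0.2  0.3] t 10.6
offset [  2.16 -12.66 -16.18] rot [-0.2  0.2  0.3] t 10.6
```

apply_moves --series '[{"offset": [0.2, -2, -4], "rot": [-0.2, 0.2, 0.3]}, {"offset": [0.5, -5.8, -8], "rot": [-0.2, 0.2, 0.3]}, {"offset": [0.5, -5.8, -9.1], "rot": [-0.2, 0.2, 0.3]}, {"offset": [0.5, -5.8, -9.1], "rot": [-0.2, 0.2, 0.3]}, {"offset": [1.0, -7.9, -11.3], "rot": [-0.2, 0.2, 0.3]}, {"offset": [1.5, -10, -13.5], "rot": [-0.2, 0.2, 0.3]}, {"offset": [1.9, -11.5, -15], "rot": [-0.2, 0.2, 0.3]}, {"offset": [2.1, -12.6, -16.1], "rot": [-0.2, 0.2, 0.3]}, {"offset": [2.1, -12.6, -16.1], "rot": [-0.2, 0.2, 0.3]}, {"offset": [2.1, -12.6, -16.1], "rot": [-0.2, 0.2, 0.3]}]'

```text
time: 11.6
position: [0.4559, 0.297, 0.0517]
tool_rot: [0.572, 0.725, -0.238, 0.3]
ft_force: [-0.3, 0.5, 1.1]
grip_width: 0.087
grip_force: 0.0
```

apply_moves --series '[{"offset": [0, 0, 0], "rot": [0, 0, 0]}, {"offset": [0, 0, 0], "rot": [0, 0, 0]}, {"offset": [0, 0, 0], "rot": [0, 0, 0]}, {"offset": [0, 0, 0], "rot": [0, 0, 0]}, {"offset": [0, 0, 0], "rot": [0, 0, 0]}, {"offset": [0, 0, 0], "rot": [0, 0, 0]}, {"offset": [0, 0, 0], "rot": [0, 0, 0]}, {"offset": [0, 0, 0], "rot": [0, 0, 0]}]' --hand 0

```text
time: 12.4
position: [0.4547, 0.2956, 0.0502]
tool_rot: [0.572, 0.725, -0.239, 0.3]
ft_force: [0.4, 0.9, 0.5]
grip_width: 0.0519
grip_force: 40.0
```

Run:
```python
from to import *
m=[.5627,.0106,.036]
to(tcp(m,13.3,-45),13.3,-45)
to(tcp(np.add(m,[0,0,.1]),1.8,45),1.8,45)
```

```text
offset [ 10.63 -27.81  -0.71] rot [ 0.2 -0.2 -0.1] t 12.4
offset [ 10.82 -29.21   9.29] rot [89.5 11.8 -9.3] t 12.4
```

apply_moves --series '[{"offset": [0, 0, 1], "rot": [0, 0, 0]}, {"offset": [0, 0, 3], "rot": [0, 0, 0]}, {"offset": [0, 0, 5.5], "rot": [0, 0, 0]}, {"offset": [0, 0, 8], "rot": [0, 0, 0]}, {"offset": [0.5, -1, 10], "rot": [4, 0.5, -0.4]}, {"offset": [1.2, -3, 10], "rot": [10, 1.3, -1]}, {"offset": [2, -5, 10], "rot": [16, 2.1, -1.7]}, {"offset": [2.8, -7.2, 10], "rot": [22.5, 3, -2.3]}, {"offset": [3.6, -9.5, 10], "rot": [29, 3.8, -3]}, {"offset": [4.4, -11.8, 10], "rot": [36, 4.7, -3.7]}, {"offset": [5.2, -14, 10], "rot": [43, 5.7, -4.5]}, {"offset": [6, -16.3, 10], "rot": [50, 6.6, -5.2]}, {"offset": [6.9, -18.6, 10], "rot": [57, 7.5, -5.9]}, {"offset": [7.8, -21, 10], "rot": [64, 8.4, -6.6]}, {"offset": [8.7, -23.4, 10], "rot": [71, 9.4, -7.4]}, {"offset": [9.5, -25.7, 10], "rot": [78, 10.3, -8.1]}, {"offset": [10.2, -27.7, 10], "rot": [84, 11.1, -8.7]}, {"offset": [10.8, -29.2, 10], "rot": [89.5, 11.8, -9.3]}, {"offset": [10.8, -29.2, 10], "rot": [89.5, 11.8, -9.3]}, {"offset": [10.8, -29.2, 10], "rot": [89.5, 11.8, -9.3]}]'

```text
time: 14.4
position: [0.5617, 0.0027, 0.1496]
tool_rot: [0.643, 0.663, 0.266, -0.276]
ft_force: [0.2, 1.3, -2.9]
grip_width: 0.0519
grip_force: 40.0
```

Run:
```python
from look import *
from to import *
o=get_obs();print(o["q"].round(2),o["position"],o["ft_force"],o["grip_width"])
look("d",qs=("housing","housing_mid"))
to(tcp([.5627,.0106,.036],1.8,45),1.8,45)
a=cv2.imread("pics/d_top.png")[130:280,220:420];b=cv2.imread("pics/d_scene.png")[100:250,200:400]
cv2.imwrite("pics/d.png",cv2.resize(np.hstack([a,b]),None,fx=2,fy=2))
```

```text
[-0.52  0.74  1.62  0.67  1.33 -0.9 ] [0.56171109 0.00268767 0.1495642 ] [ 0.23917048  1.29071526 -2.85007927] 0.05186603715231554
top housing []
top housing_mid []
scene housing [([0.5604, 0.0095, 0.1722], 0.91)]
scene housing_mid [([0.5582, 0.0098, 0.1421], 0.73)]
offset [  0.09  -0.12 -10.76] rot [ 0.  -0.  -0.2] t 14.7
```

View pics/d.png

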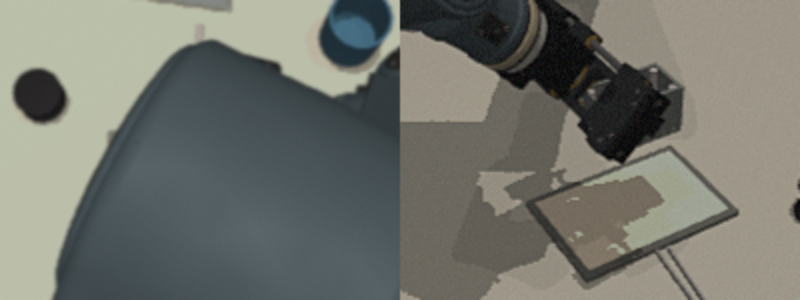

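The housing is held open side up over the pad, open rim at about px (660,75) in the scene crop. Lowering now.

apply_moves --series '[{"offset": [0, 0, -2], "rot": [0, 0, 0]}, {"offset": [0.1, 0, -5], "rot": [0, 0, -0.2]}, {"offset": [0.1, 0, -7.5], "rot": [0, 0, -0.2]}, {"offset": [0.1, 0, -9], "rot": [0, 0, -0.2]}, {"offset": [0.1, 0, -9.7], "rot": [0, 0, -0.2]}, {"offset": [0.1, 0, -10.1], "rot": [0, 0, -0.2]}, {"offset": [0.1, 0, -10.1], "rot": [0, 0, -0.2]}, {"offset": [0.1, 0, -10.1], "rot": [0, 0, -0.2]}]'

```text
time: 15.5
position: [0.5638, 0.0032, 0.0499]
tool_rot: [0.644, 0.663, 0.267, -0.274]
ft_force: [0.9, 0.7, -2.5]
grip_width: 0.0517
grip_force: 40.0
```

Run:
```python
from to import *
o=get_obs();print(o["position"],o["ft_force"])
to(tcp([.5627,.0106,.036],1.8,45),1.8,45)
```

```text
[0.56382429 0.00319504 0.04985402] [ 0.94868066  0.74414045 -2.48767461]
offset [-0.09  0.03 -0.68] rot [0.  0.  0.1] t 15.5
```

apply_moves --series '[{"offset": [-0.1, 0.1, -0.2], "rot": [0, 0, 0]}, {"offset": [-0.1, 0.1, -0.4], "rot": [0, 0, 0]}, {"offset": [-0.1, 0.1, -0.5], "rot": [0, 0, 0]}, {"offset": [-0.1, 0.1, -0.5], "rot": [0, 0, 0]}]'

```text
time: 15.9
position: [0.5624, 0.0043, 0.0447]
tool_rot: [0.644, 0.662, 0.267, -0.275]
ft_force: [-0.9, -1.1, 3.0]
grip_width: 0.052
grip_force: 40.0
```

apply_moves --series '[{"offset": [0, 0, -0.05], "rot": [0, 0, 0]}, {"offset": [0, 0, -0.1], "rot": [0, 0, 0]}, {"offset": [0, 0, -0.1], "rot": [0, 0, 0]}]'

```text
time: 16.2
position: [0.5624, 0.0043, 0.0447]
tool_rot: [0.643, 0.662, 0.267, -0.275]
ft_force: [-2.9, -3.2, 8.5]
grip_width: 0.0518
grip_force: 40.0
```

apply_moves --series '[{"offset": [0, 0, 0.05], "rot": [0, 0, 0]}, {"offset": [0, 0, 0.05], "rot": [0, 0, 0]}]'

```text
time: 16.4
position: [0.5624, 0.0043, 0.0447]
tool_rot: [0.644, 0.662, 0.267, -0.275]
ft_force: [-1.8, -1.5, 6.4]
grip_width: 0.0515
grip_force: 40.0
```

apply_moves --series '[{"offset": [0, 0, 0], "rot": [0, 0, 0]}, {"offset": [0, 0, 0], "rot": [0, 0, 0]}, {"offset": [0, 0, 0], "rot": [0, 0, 0]}, {"offset": [0, 0, 0], "rot": [0, 0, 0]}, {"offset": [0, 0, 0], "rot": [0, 0, 0]}, {"offset": [0, 0, 0], "rot": [0, 0, 0]}]' --hand 1

```text
time: 17.0
position: [0.5623, 0.0044, 0.0434]
tool_rot: [0.644, 0.662, 0.266, -0.275]
ft_force: [-0.3, -0.5, -0.8]
grip_width: 0.0854
grip_force: 0.0
```

apply_moves --series '[{"offset": [0, -2, 2], "rot": [0, 0, 0]}, {"offset": [0.2, -5, 5], "rot": [0, 0, 0]}, {"offset": [0.3, -9, 9], "rot": [0, 0, 0]}, {"offset": [0, -13, 13], "rot": [0, 0, 0]}, {"offset": [-1, -17, 16], "rot": [-5, 0, 0]}, {"offset": [-2, -21, 16], "rot": [-12, 0, 0]}, {"offset": [-3, -25, 16], "rot": [-20, 0, 0]}, {"offset": [-5, -29, 16], "rot": [-28, 0, 0]}, {"offset": [-6, -31, 15], "rot": [-36, 0, 0]}, {"offset": [-6, -31, 15], "rot": [-45, 0, 0]}, {"offset": [-6, -31, 15], "rot": [-45, 0, 0]}, {"offset": [-6, -31, 15], "rot": [-45, 0, 0]}]'

```text
time: 18.2
position: [0.5025, -0.3046, 0.1937]
tool_rot: [0.7, 0.715, -0.007, -0.009]
ft_force: [0.7, 0.4, 0.4]
grip_width: 0.0869
grip_force: 0.0
```

```bash
cat > e.py <<'E'
from look import *
from to import *
from geo import fit,box
print(get_obs()["q"].round(2))
look("e",qs=("housing","release_top","release"))
I={c:cv2.imread(f"pics/e_{c}.png") for c in("top","scene")}
d=(.052,.09,.056)
for cs in(("top",),("scene",),("top","scene")):
    x=fit({c:I[c] for c in cs},d,(.5627,.0106),2,.008); print(cs,x)
p=x[0]
for c in I: cv2.polylines(I[c],[np.round(box(c,d,p[:2]/1e3,p[2],.008)*16).astype(int)],True,(0,0,255),1,shift=4)
cv2.imwrite("pics/e.png",cv2.resize(np.hstack([I["top"][150:300,280:480],I["scene"][120:270,130:380]]),None,fx=1.7,fy=1.7))
to([.5025,-.307,.11],1.8,0)
E
python3 e.py
```

```text
[-0.73  0.55  1.56 -0.01  1.05 -0.74]
top housing [([0.5622, 0.0088, 0.0616], 0.82)]
top release_top [([0.5008, -0.3063, 0.0707], 0.73)]
top release [([0.5081, -0.3067, 0.0014], 0.79), ([0.5641, 0.01, -0.0016], 0.65)]
scene housing [([0.5586, 0.0104, 0.0686], 0.72)]
scene release_top [([0.5027, -0.3091, 0.0673], 0.63)]
scene release [([0.5051, -0.303, 0.0012], 0.71)]
('top',) (array([560.54,   8.65,   2.03]), np.float64(-284.7489013671875))
('scene',) (array([563.41,   9.4 ,   1.45]), np.float64(-375.4958190917969))
('top', 'scene') (array([561.93,   9.46,   1.52]), np.float64(-637.75830078125))
offset [ 0.01 -0.08 -8.33] rot [-0.  -1.2  0.7] t 18.6
```

View pics/e.png

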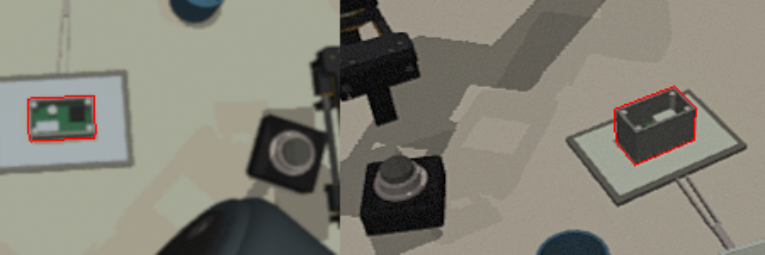

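The housing sits open side up at (562, 9.5) mm with yaw 1.5°, against a pad centre of (562.7, 10.6) mm, so it is centred and aligned. The button is at about px (290,153) in the crop. Now the release: close the fingers and come down over the button.

apply_moves --series '[{"offset": [0, -0.2, 0], "rot": [0, -1.2, 0.7]}, {"offset": [0, -0.2, 0], "rot": [0, -1.2, 0.7]}, {"offset": [0, -0.2, 0], "rot": [0, -1.2, 0.7]}, {"offset": [0, -0.2, 0], "rot": [0, -1.2, 0.7]}, {"offset": [0, -0.2, 0], "rot": [0, -1.2, 0.7]}, {"offset": [0, -0.2, 0], "rot": [0, -1.2, 0.7]}, {"offset": [0, -0.2, -3], "rot": [0, -1.2, 0.7]}, {"offset": [0, -0.2, -6], "rot": [0, -1.2, 0.7]}, {"offset": [0, -0.2, -8], "rot": [0, -1.2, 0.7]}, {"offset": [0, -0.2, -9], "rot": [0, -1.2, 0.7]}, {"offset": [0, -0.2, -9.5], "rot": [0, -1.2, 0.7]}, {"offset": [0, -0.2, -9.8], "rot": [0, -1.2, 0.7]}, {"offset": [0, -0.2, -9.8], "rot": [0, -1.2, 0.7]}, {"offset": [0, -0.2, -9.8], "rot": [0, -1.2, 0.7]}]' --hand 0

```text
time: 20.0
position: [0.5029, -0.3081, 0.0965]
tool_rot: [0.696, 0.718, -0.0, 0.001]
ft_force: [0.3, 0.3, -0.5]
grip_width: 0.0007
grip_force: 0.0
```

apply_moves --series '[{"offset": [0, 0, -0.2], "rot": [0, 0, 0]}, {"offset": [0, 0, -0.4], "rot": [0, 0, 0]}, {"offset": [0, 0, -0.6], "rot": [0, 0, 0]}, {"offset": [0, 0, -0.6], "rot": [0, 0, 0]}]'

```text
time: 20.4
position: [0.5025, -0.3078, 0.0895]
tool_rot: [0.696, 0.718, -0.0, 0.0]
ft_force: [0.5, -0.1, 1.7]
grip_width: 0.0006
grip_force: 0.6
```

apply_moves --series '[{"offset": [0, 0, -0.2], "rot": [0, 0, 0]}, {"offset": [0, 0, -0.4], "rot": [0, 0, 0]}, {"offset": [0, 0, -0.5], "rot": [0, 0, 0]}, {"offset": [0, 0, -0.5], "rot": [0, 0, 0]}]'

```text
time: 20.8
position: [0.5025, -0.3078, 0.0846]
tool_rot: [0.696, 0.718, -0.0, 0.0]
ft_force: [-0.1, 0.2, 3.1]
grip_width: 0.0005
grip_force: 1.4
```

apply_moves --series '[{"offset": [0, 0, -0.05], "rot": [0, 0, 0]}, {"offset": [0, 0, -0.1], "rot": [0, 0, 0]}, {"offset": [0, 0, -0.1], "rot": [0, 0, 0]}]'

```text
time: 21.1
position: [0.5025, -0.3078, 0.0844]
tool_rot: [0.696, 0.718, -0.0, 0.0]
ft_force: [-0.7, 0.7, 6.8]
grip_width: 0.0004
grip_force: 3.4
```

At the halfway stop with 6.8 N, between 3 N and 10 N. I'll hold there for 1.4 s.

apply_moves --series '[{"offset": [0, 0, 0], "rot": [0, 0, 0]}, {"offset": [0, 0, 0], "rot": [0, 0, 0]}, {"offset": [0, 0, 0], "rot": [0, 0, 0]}, {"offset": [0, 0, 0], "rot": [0, 0, 0]}, {"offset": [0, 0, 0], "rot": [0, 0, 0]}, {"offset": [0, 0, 0], "rot": [0, 0, 0]}, {"offset": [0, 0, 0], "rot": [0, 0, 0]}, {"offset": [0, 0, 0], "rot": [0, 0, 0]}, {"offset": [0, 0, 0], "rot": [0, 0, 0]}, {"offset": [0, 0, 0], "rot": [0, 0, 0]}, {"offset": [0, 0, 0], "rot": [0, 0, 0]}, {"offset": [0, 0, 0], "rot": [0, 0, 0]}, {"offset": [0, 0, 0], "rot": [0, 0, 0]}, {"offset": [0, 0, 0], "rot": [0, 0, 0]}]'

```text
time: 22.5
position: [0.5025, -0.3078, 0.0843]
tool_rot: [0.696, 0.718, -0.0, 0.0]
ft_force: [-1.2, 0.2, 5.6]
grip_width: 0.0005
grip_force: 3.4
```

apply_moves --series '[{"offset": [0, 0, -0.2], "rot": [0, 0, 0]}, {"offset": [0, 0, -0.5], "rot": [0, 0, 0]}, {"offset": [0, 0, -0.7], "rot": [0, 0, 0]}, {"offset": [0, 0, -0.75], "rot": [0, 0, 0]}, {"offset": [0, 0, -0.75], "rot": [0, 0, 0]}, {"offset": [0, 0, -0.75], "rot": [0, 0, 0]}]'

```text
time: 23.1
position: [0.5025, -0.3079, 0.0781]
tool_rot: [0.696, 0.718, -0.0, 0.001]
ft_force: [-2.3, 1.5, 15.0]
grip_width: 0.0007
grip_force: 7.3
```

apply_moves --series '[{"offset": [0, 0, -0.1], "rot": [0, 0, 0]}, {"offset": [0, 0, -0.1], "rot": [0, 0, 0]}]'

```text
time: 23.3
position: [0.5025, -0.3079, 0.078]
tool_rot: [0.696, 0.718, -0.0, 0.001]
ft_force: [-3.4, 1.9, 19.1]
grip_width: 0.0005
grip_force: 9.9
```

apply_moves --series '[{"offset": [0, 0, 0.5], "rot": [0, 0, 0]}, {"offset": [0, 0, 1.5], "rot": [0, 0, 0]}, {"offset": [0, 0, 3.5], "rot": [0, 0, 0]}, {"offset": [0, 0, 7], "rot": [0, 0, 0]}, {"offset": [0, 0, 11], "rot": [0, 0, 0]}, {"offset": [0, 0, 11], "rot": [0, 0, 0]}, {"offset": [0, 0, 11], "rot": [0, 0, 0]}, {"offset": [0, 0, 11], "rot": [0, 0, 0]}, {"offset": [0, 0, 11], "rot": [0, 0, 0]}]'

```text
time: 24.2
position: [0.5014, -0.3069, 0.1833]
tool_rot: [0.696, 0.718, -0.0, -0.002]
ft_force: [-0.3, -0.3, -0.6]
grip_width: 0.0008
grip_force: 0.0
```

Run:
```python
from look import *
look("f",qs=("housing","release_top","tweezers","spool","mug"))
print(get_obs()["time"],get_obs()["ft_force"])
```

```text
top housing [([0.5639, 0.0103, 0.0604], 0.7)]
top release_top [([0.5037, -0.3057, 0.0689], 0.68)]
top tweezers [([0.7027, 0.0016, 0.0075], 0.67)]
top spool [([0.6699, 0.1923, 0.0016], 0.64)]
top mug [([0.7413, -0.192, 0.0023], 0.88)]
scene housing [([0.5627, 0.0039, 0.0697], 0.9), ([0.6696, 0.1891, -0.0035], 0.24)]
scene release_top [([0.5036, -0.3097, 0.0698], 0.77)]
scene tweezers [([0.6922, 0.006, -0.0008], 0.56)]
scene spool [([0.6706, 0.1927, 0.0033], 0.8)]
scene mug [([0.7432, -0.1934, -0.0], 0.8)]
24.8 [-1.38704228  0.07173023  0.10911899]
```

View pics/f_scene.png

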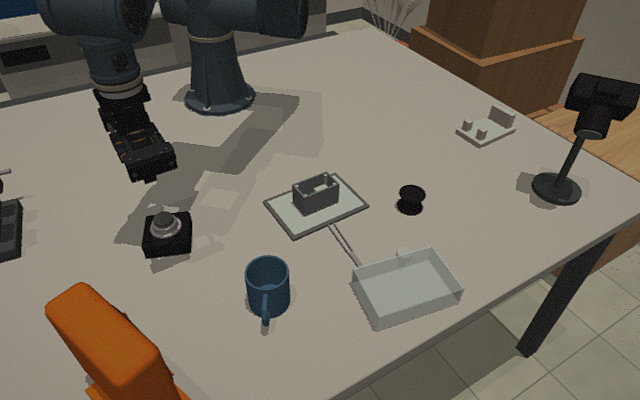

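The housing is open side up mid-pad (316,192), and the button is up again (165,222). The tweezers, spool and mug haven't moved.

```bash
python3 -c "
from rig import hand_in;print(hand_in())"
```

```text
the job is handed in; nothing more can be done
None
```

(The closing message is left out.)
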